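# Grease a push rod and hold a derailleur cage wound to its stop

### The job

Take the square-handled push rod out of its wooden block, dip its tip briefly into the small open grease pot (well below the rim, about 15 mm), then use the rod to push the derailleur's sprung cage arm forward all the way against its stop pin. Finish holding it there: the program ends with the rod still gripped and pressing, not let go or put down. Do not touch the cage with the gripper, leave the pot standing in its place and do not shift the other things on the bench.

Things in the scene. Friction and masses are not known exactly. Their poses are not given: they have to be found in the camera images.
- rod_grip (a point): Centre of the push rod's handle, 110 mm above the bench at first. The loose rod (about 80 g) stands upright, tip down, in the wooden block. Black square handle 16 x 16 mm, 50 mm high, centred here; below it a round steel shaft, 8 mm diameter, 75 mm long, ends in the tip, 100 mm below this point. z runs from tip to handle; x and y are normal to the handle's flat sides (at first those of the block).
- rod_tip (a point): Lower end of the push rod's steel shaft, on its axis, 100 mm below the handle's centre.
- rod: The push rod as a body; its origin is the tip.
- rack: Fixed wooden block 60 x 60 x 55 mm high that holds the rod; origin at the centre of its underside. A round vertical hole of 10 mm diameter, 45 mm deep, lies at its centre; lift the rod at least 50 mm to clear it.
- pot: Small open round aluminium grease pot, loose (0.3 kg), 68 mm outside diameter, 42 mm high, wall 3 mm, floor 5 mm thick; origin at the centre of its underside. Nothing is inside it. (The closed aluminium tin of like size is another thing.)
- pot_rim (a point): Centre of the pot's open mouth, at rim height, 42 mm above the bench.
- derailleur: Bike derailleur clamped on its side in a fixed steel fixture. Origin on the bench under the cage arm's vertical pivot axis; base, post and hanger extend along its own +x, to 130 mm, within 43 mm to either side; top 88 mm high. In its frame the cage arm points outward at angle pi - 0.45 from +x at rest and turns counter-clockwise from above to pi + 0.45 at the stop pin.
- pivot (a point): Point on the pivot axis, 57 mm above the bench (the cage arm's mid height). The arm is two plates with two black jockey wheels: 24 mm wide, reaching 98 mm from the pivot, 24 mm high, from 45 to 69 mm above the bench; the end wheel (15 mm radius, 84 mm from the pivot) stands out 3 mm at the sides. Beyond 30 mm from the pivot there is open space under and behind the arm, down to the bench.
- cage (a joint): Cage arm's turn about the vertical pivot, rad: 0 at rest (sprung back), growing as it is pushed forward (counter-clockwise from above), 0.9 = against the stop pin, a hard limit. A spring pulls it back: 0.14 N m at rest, 0.29 N m at the stop (about 5 N at the push point); let go, it flies back.
- cage_push (a point): Good place to push: a point on the trailing side edge of the cage arm, 55 mm from the pivot along the arm and 12 mm to the side, at mid height (57 mm above the bench). It moves with the arm. Own axes: x outward along the arm, y the direction to push at any moment (forward, to the stop), z up.
- tin: Bystander: closed round aluminium tin, 70 mm diameter, 42 mm high; origin under its centre.
- sprocket: Bystander: flat steel sprocket ring, 95 mm diameter, 5 mm thick; origin under its centre.
- spanner: Bystander: steel spanner 180 mm long, 38 mm wide, 8 mm high, lying along its x axis; origin under its middle.
- screwdriver: Bystander: black-handled screwdriver, 200 mm long, 26 mm high, lying along its x axis; origin under its middle.
- jar: Bystander: clear jar with steel lid, 60 mm diameter, 68 mm high; origin under its centre.
- pad: Bystander: rubber brake pad block 55 x 20 x 12 mm; origin under its centre.
- hub: Bystander: aluminium wheel hub standing on end, 60 mm diameter, 72 mm high; origin under its centre.
There are look-alikes about, which are no part of the job. Leave any pink or yellow look-alike of the rod alone.

How it is judged:
On the way, in this order (a step that is already met when the one before it is completed fails the run):
1. the rod is gripped and lifted clear of its block (z of rod_tip in the frame of rack above 0.057 m and contact force between the fingers and rod above 1 N), for 0.1 s.
2. the gripped rod's tip is dipped into the pot, at least 10 mm below its rim (z of rod_tip in the frame of pot below 0.032 m and horizontal distance between rod_tip and pot_rim below 0.031 m and contact force between the fingers and rod above 1 N), for 0.1 s.
3. the rod pushes the cage arm forward to its stop (value of joint cage above 0.84 rad and contact force between rod and cage above 1 N), for 0.2 s.
At the end, for the whole second after the job is handed in: Last second: cage joint above 0.84 (stop 0.9), rod pressing on the cage (over 1 N), rod gripped by the fingers (over 2 N), tip 8 mm or more off the bench and rod clear of its block, arm and gripper not on the cage, pot upright and within 30 mm of its place (all of step 3 and contact force between the fingers and rod above 2 N and contact force between the arm and cage below 0.5 N and height (world z) of rod_tip above 0.008 m and contact force between rod and rack below 0.2 N and distance of pot from where it was at the start of the episode below 0.03 m and angle between pot's own z axis and vertical below 0.2 rad); the arm keeps its last pose, push and grip.
It fails at once if the gripper or arm pushes the cage arm directly (contact force between any of the fingers, the arm and cage above 1 N).
It fails at once if the pot is shoved more than 30 mm or tipped (distance of pot from where it was at the start of the episode above 0.03 m or angle between pot's own z axis and vertical above 0.3 rad).
It fails at once if a bystander is moved more than 30 mm (distance of any of tin, sprocket, spanner, screwdriver, jar, pad, hub from where it was at the start of the episode above 0.03 m).
It also fails if it takes over 48 s, if anything falls off the work surface, if the arm or the gripper's body presses on something with over 40 N, if the wrist force passes 120 N, or if a joint passes its speed limit or range.

### The arm

A 6-joint arm with a two-finger parallel gripper is mounted at the origin on the work surface. World frame = base frame: x ahead of the robot, y to its left, z up, the work surface at z = 0. Lengths are in m, angles in rad, forces in N, time in s.
With the tool pointing down it reaches from about 0.225 to 0.875 m from the base axis. Payload 3.4 kg.
Tool frame: the origin (TCP) lies at the very end of the fingers, on their centre line; the grasp point (between the pads) lies 19 mm behind it; z points along the fingers, y is the line along which they close (so a half turn about z gives the same grasp; the last joint's range is limited). The gripper opens to 85 mm and grips with 20 to 120 N. Pads are 22 mm wide; open, the fingers measure 114 mm over their backs; the gripper's body (76 mm by 85 mm) begins 54 mm behind the grasp point. The pads swing forward as they close: fully open they stand 13 mm farther back than shut.
Start: joints at [1.041, 0.276, 1.505, -0, 1.361, -0.121], TCP at [0.229, 0.528, 0.231] pointing down, gripper open.
Joint ranges: [-2.89, 2.89], [-0.75, 2.08], [0.22, 2.7], [-1.18, 4.32], [0.11, 2.71], [-2.7, 2.7]. Speed limits (rad/s): [2.57, 2.57, 3.14, 3.14, 3.14, 3.14].

### API

Orientations are given as a unit quaternion [w, x, y, z].
In Python, from rig import get_state, optics, sign_off gives the robot as it stands.
- The arm moves only by the tool send_rows, never from a script. Its argument "increments" is a list of rows, each an object with "gripper": the gripper's target within -1 to 1 (shut at 1, half-way at 0, fully open at -1); "linear": the shift along the world's x, y, z in m, a list of three; "delta_rot": the turn, a rotation vector about the world's x, y, z in rad, a list of three. In form: [{"gripper": gripper, "linear": [dx, dy, dz], "delta_rot": [rx, ry, rz]}, ...]. A call has 1 to 8 rows; each row is the pose to reach, as a shift and turn from the pose commanded when the call began; what a row does not reach only later rows make up. A row lasts 1/10 s, in which the tool goes at most 50 mm and 8.59 degrees, less where a joint would pass 70% of its speed; a pose out of reach is approached as far as the arm can. A call with a gripper value outside its range is refused whole. The fingers move at their own pace and stop on an object; "newtons" is the grip in N (left out, the last holds). Time passes only in rows, so rows that repeat a pose let the fingers close. It gives the time, the measured TCP pose, the force, the opening and the grip force at its end, in the units of the state.
- get_state(): the state, without advancing time (a new reading comes with each control period).
- optics.get_image(name): name is "side" or "top"; returns a dict with "pixels" (420x560x3 uint8, blue, green, red), "K" (3x3 intrinsics, pixels), "rvec" (rotation vector, rad) and "tvec" (3), from world to camera coordinates, as OpenCV has them. Camera axes: x right, y down, z forward; pixel columns grow to the right and rows downward; lengths in m; the calibration is good to about 2 mm. A picture is of the moment at which its call begins. There is no depth.
- sign_off(): hands the job in; it is judged then, once.
The state is a dict: "clock": time; "qpos": joint angles; "qd": joint speeds; "effort": joint torques, N m; "position": TCP position; "ee_rot": TCP orientation; "contact_force": force on the tool from outside, world axes, zero at the start; "moment": the same for the moment, N m; "width": finger opening in m; "gripper_force": force on a finger pad.
Only numpy, scipy, OpenCV 4.12 (cv2) and the standard library are available. Lean on these libraries where they do the work, as an engineer would, in place of code of your own. Each camera call takes 0.05 s, during which the arm holds its last target. There are 200 camera calls.

## Working session

There is one attempt and no reset: what is moved stays moved. The work goes in short steps, Python scripts to look and compute and a tool call to move; the robot and the scene stay as the last step left them, time stands still between calls to the robot, and variables do not carry over. Pictures are saved under pics/ and viewed, at most 10 in all, crops included, and the job is handed in when it is done.

Besides the shell and the picture viewer there is one more tool, called after "Emit:" in YAML: its name, and indented under it one key for each argument. send_rows: Moves the arm, as the interface text tells. Its arguments: {"type":"object","properties":{"increments":{"type":"array"},"newtons":{"type":"number"}},"required":["increments"]}

```bash
mkdir -p pics; cat > h.py <<'E'
import numpy as np, cv2
from rig import get_state, optics, sign_off
def cam(n):
    d=optics.get_image(n); R=cv2.Rodrigues(np.array(d["rvec"],float))[0]
    return d["pixels"],np.array(d["K"]),R,np.array(d["tvec"],float).ravel()
def ray(c,u,v,z):
    _,K,R,t=c; C=-R.T@t; d=R.T@np.linalg.inv(K)@[u,v,1]
    return C+d*(z-C[2])/d[2]
def proj(c,p):
    _,K,R,t=c; q=K@(R@np.array(p)+t); return q[:2]/q[2]
E
python3 - <<'E'
from h import *
for n in("top","side"):
    c=cam(n); cv2.imwrite(f"pics/{n}0.png",cv2.resize(c[0],(800,600),interpolation=cv2.INTER_CUBIC))
    print(n,-c[2].T@c[3],c[1].ravel())
s=get_state();print(s)
E
```

```text
top [0.46968427 0.02006735 1.26775797] [511.96483356   0.         276.57178461   0.         511.96483356
 210.08816497   0.           0.           1.        ]
side [ 0.01551596 -0.59801273  0.72292367] [400.23338054   0.         282.41413635   0.         400.23338054
 211.38582696   0.           0.           1.        ]
{'clock': 0.1, 'qpos': array([ 1.04100780e+00,  2.76541200e-01,  1.50601859e+00,  6.66048395e-06,
        1.36073817e+00, -1.20982454e-01]), 'qd': array([-0.00010652, -0.00173096, -0.0020019 , -0.00092884,  0.00070543,
       -0.00030794]), 'effort': array([ 9.41254984e-04, -4.17699766e+01, -2.46407264e+01, -2.33681512e-04,
        5.73613273e-03, -2.38026848e-05]), 'position': array([0.22831514, 0.52719548, 0.23051604]), 'ee_rot': array([-2.75657817e-04,  2.02983269e-01,  9.79181835e-01, -8.06874740e-04]), 'contact_force': array([ 0.00906873, -0.10373851,  0.2992754 ]), 'moment': array([ 0.0082801 ,  0.04131246, -0.02164882]), 'gripper_force': 0.0, 'width': 0.08522933201798893}
```

View pics/top0.png

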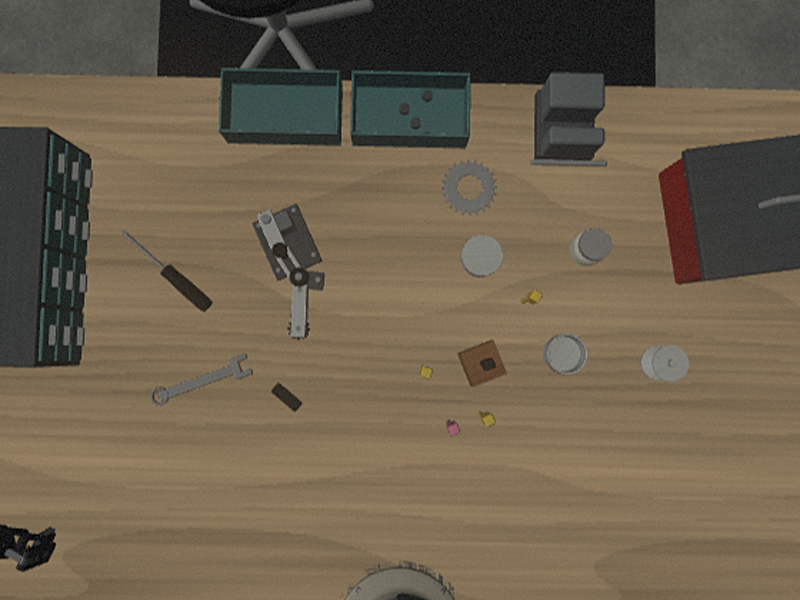

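View pics/side0.png

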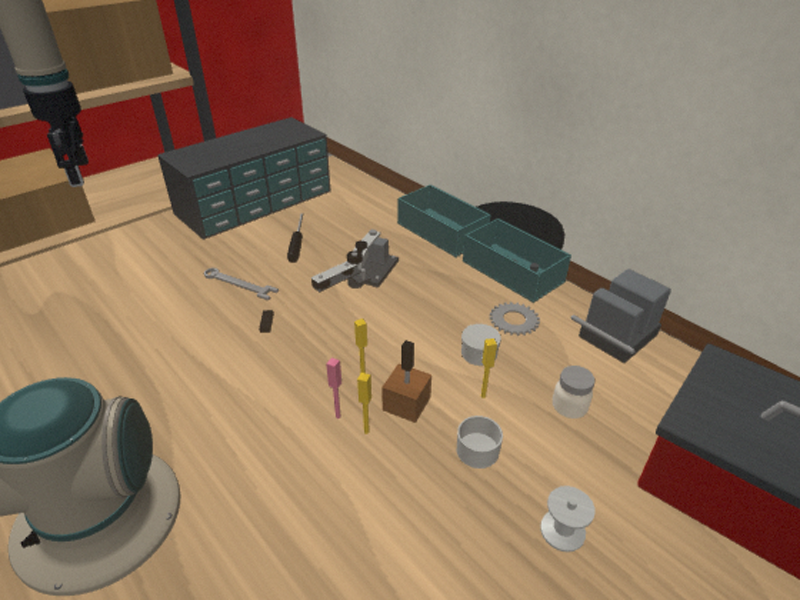

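The top view shows the robot base at the bottom, +x up and +y left. Candidates for the rod, by top pixel:
- Black handle in the wooden block: (488,365). This is the one I choose.
- Yellow look-alikes: (426,372), (487,419) and (535,297).
- Pink look-alike: (453,428).

For the pot, the open one is at (565,354) and the closed tin at (482,256). The derailleur's pivot is at about (298,277), with the arm end at (299,335). In the side view the rod handle is at (407,355) and the pot at (480,440). Next is one close crop.

```bash
python3 - <<'E'
from h import *
t=cam("top")[0]; s=cam("side")[0]
def cr(im,u,v,w,h):  # coords in native px
    return cv2.resize(im[v:v+h,u:u+w],(400,300),interpolation=cv2.INTER_CUBIC)
# top rack+pot: native origin (310,220) 120x90 ; derailleur (165,135) 120x90... ; side rack/pot (250,225) 120x90; side derailleur (200,145) 120x90
a=np.hstack([cr(t,310,215,120,90),cr(t,160,150,120,90)])
b=np.hstack([cr(s,250,235,120,90),cr(s,200,150,120,90)])
im=np.vstack([a,b])
cv2.imwrite("pics/crop1.png",np.clip(im*1.5,0,255).astype(np.uint8))
E
```

```text
(no output)
```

View pics/crop1.png

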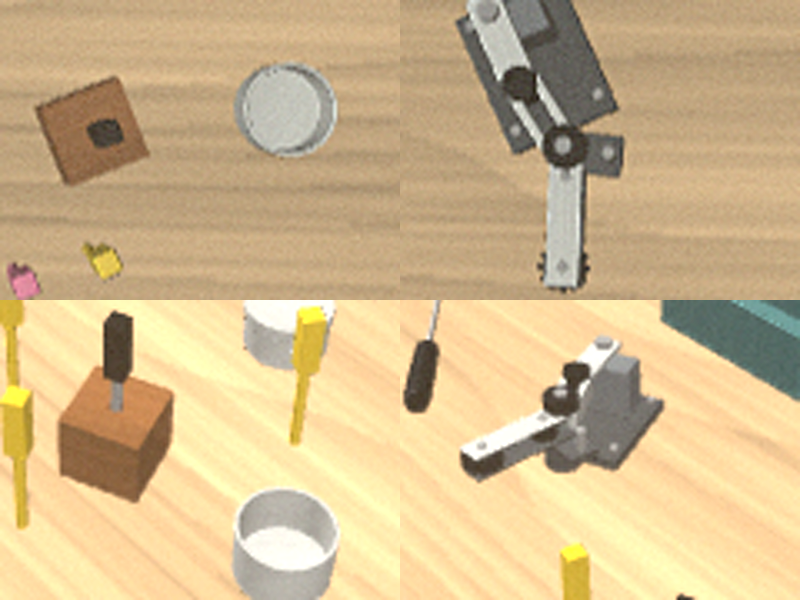

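The crop confirms the black handle sits in the wooden block: rack top corners at (37,107), (117,77), (149,154), (68,185). The open pot rim is centred at (286,110). The arm's pivot is at (564,146) and its end-wheel screw at (563,267).

```bash
cat >> h.py <<'E'
def T(u,v,u0,v0): return u0+u*.3-.35, v0+v*.3-.35
E
python3 - <<'E'
from h import *
c=cam("top"); s=cam("side")
co=np.array([ray(c,*T(u,v,310,215),.055)[:2] for u,v in[(37,107),(117,77),(149,154),(68,185)]])
print(co,co.mean(0),[np.linalg.norm(co[i]-co[i-1]) for i in range(4)])
e=[co[(i+1)%4]-co[i] for i in range(4)]; print("yaw",[np.degrees(np.arctan2(a[1],a[0])) for a in e])
print("handle top",ray(c,*T(105,133,310,215),.135))
p=ray(c,*T(286,110,310,215),.042);print("pot",p, "diam",np.linalg.norm(ray(c,*T(235,110,310,215),.042)-ray(c,*T(337,110,310,215),.042)))
pv=ray(c,*T(164,146,160,150),.072);en=ray(c,*T(163,267,160,150),.069);print("piv",pv,"end",en,np.linalg.norm((en-pv)[:2]),np.arctan2(*(en-pv)[1::-1]), "tip",ray(c,*T(163,288,160,150),.069))
ctr=co.mean(0)
B=lambda p,u0,v0:((np.array(p)-[u0,v0]+.35)/.3)
print("side handle top", B(proj(s,[*ctr,.135]),250,235),"pot",B(proj(s,[*p[:2],.042]),250,235),"end",B(proj(s,[*en[:2],.069]),200,150))
for v in (200,250): print([ray(c,*T(u,v,160,150),.069)[:2] for u in(146,184)])
E
```

```text
[[ 0.47020868 -0.08772828]
 [ 0.49263817 -0.14421191]
 [ 0.43868747 -0.1674938 ]
 [ 0.41568292 -0.11045584]] [ 0.45430431 -0.12747246] [np.float64(0.05907284618905688), np.float64(0.060774029931526974), np.float64(0.05875988684373954), np.float64(0.06150234100523228)]
yaw [np.float64(-68.34212072888504), np.float64(-156.65786989577504), np.float64(111.96520432872543), np.float64(22.627468753934412)]
handle top [ 0.45395778 -0.12586268  0.135     ]
pot [ 0.47179867 -0.26740572  0.042     ] diam 0.0731620008589324
piv [0.58942068 0.17814362 0.072     ] end [0.50439314 0.17666884 0.069     ] 0.08504032956003467 -3.124249664126451 tip [0.48967287 0.17622429 0.069     ]
side handle top [118.17368175  13.9071686 ] pot [282.92043862 219.82703233] end [ 83.01862561 143.70319386]
[array([0.55127542, 0.19005222]), array([0.55183936, 0.16331742])]
[array([0.51607733, 0.18896468]), array([0.51663794, 0.16228465])]
```

Emit:
send_rows:
  increments:
    - {"gripper": 0,"linear": [0.014,-0.041,0],"delta_rot": [0,0,-0.146]}
    - {"gripper": 0,"linear": [0.028,-0.082,0],"delta_rot": [0,0,-0.292]}
    - {"gripper": 0,"linear": [0.042,-0.123,0],"delta_rot": [0,0,-0.439]}
    - {"gripper": 0,"linear": [0.056,-0.164,0],"delta_rot": [0,0,-0.585]}
    - {"gripper": 0,"linear": [0.07,-0.205,0],"delta_rot": [0,0,-0.731]}
    - {"gripper": 0,"linear": [0.085,-0.246,0],"delta_rot": [0,0,-0.878]}
    - {"gripper": 0,"linear": [0.1,-0.287,0],"delta_rot": [0,0,-1.024]}
    - {"gripper": 0,"linear": [0.113,-0.327,0],"delta_rot": [0,0,-1.17]}
  newtons: 100

```text
clock: 1.1
position: [0.342, 0.199, 0.2315]
ee_rot: [0.0, 0.712, 0.702, 0.0]
contact_force: [1.1, -0.5, -0.3]
width: 0.0429
gripper_force: 0.0
```

Emit:
send_rows:
  increments:
    - {"gripper": 0,"linear": [0.014,-0.041,0],"delta_rot": [0,0,-0.146]}
    - {"gripper": 0,"linear": [0.028,-0.082,0],"delta_rot": [0,0,-0.292]}
    - {"gripper": 0,"linear": [0.042,-0.123,0],"delta_rot": [0,0,-0.439]}
    - {"gripper": 0,"linear": [0.056,-0.164,0],"delta_rot": [0,0,-0.585]}
    - {"gripper": 0,"linear": [0.07,-0.205,0],"delta_rot": [0,0,-0.731]}
    - {"gripper": 0,"linear": [0.085,-0.246,0],"delta_rot": [0,0,-0.878]}
    - {"gripper": 0,"linear": [0.1,-0.287,0],"delta_rot": [0,0,-1.024]}
    - {"gripper": 0,"linear": [0.113,-0.327,0],"delta_rot": [0,0,-1.17]}

```text
clock: 1.9
position: [0.4551, -0.1283, 0.2314]
ee_rot: [0.0, 0.981, 0.192, 0.0]
contact_force: [1.2, 0.9, -0.1]
width: 0.0429
gripper_force: 0.0
```

```bash
cat >> h.py <<'E'
def st():
    from scipy.spatial.transform import Rotation as Ro
    s=get_state();w,x,y,z=s["ee_rot"];M=Ro.from_quat([x,y,z,w]).as_matrix()
    print("t",s["clock"],"pos",s["position"].round(4),"yaw_y",np.degrees(np.arctan2(M[1,1],M[0,1])).round(1),"z",M[:,2].round(3),"F",np.round(s["contact_force"],1),"w",round(s["width"],4),"gf",round(s["gripper_force"],1),"q",s["qpos"].round(2))
E
python3 -c "
from h import *
st()
s=cam('side')
cv2.imwrite('pics/hover.png',np.clip(cv2.resize(s[0][170:320,200:400],(800,600),interpolation=cv2.INTER_CUBIC)*1.4,0,255).astype(np.uint8))"
```

```text
t 1.9 pos [ 0.4551 -0.1283  0.2314] yaw_y -67.9 z [ 0.001 -0.    -1.   ] F [ 1.2  0.9 -0.1] w 0.0429 gf 0.0 q [-0.42  0.12  1.71  0.    1.31  0.76]
```

View pics/hover.png

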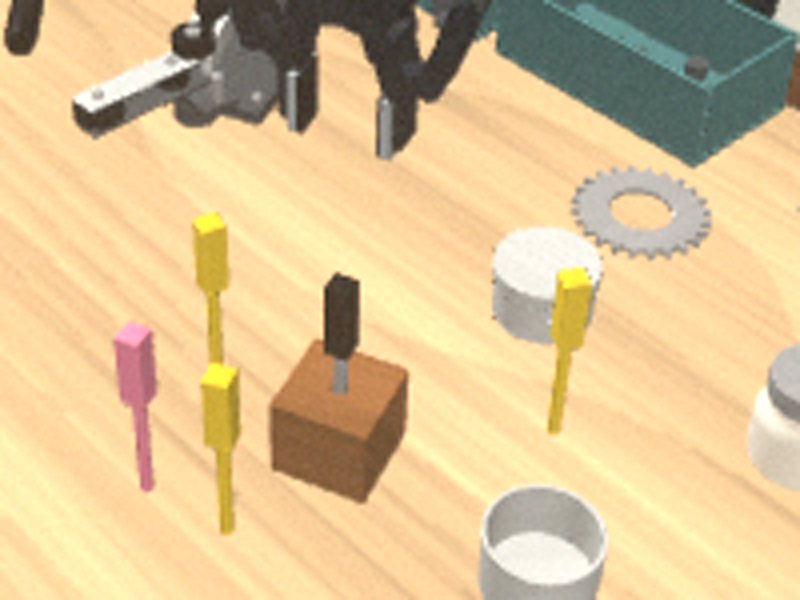

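The open fingers straddle the black handle at (341,315), and the look-alikes are clear. I'll descend, grip and lift.

Emit:
send_rows:
  increments:
    - {"gripper": 0,"linear": [0,0.001,-0.04],"delta_rot": [0,0,0.005]}
    - {"gripper": 0,"linear": [-0.001,0.001,-0.08],"delta_rot": [0,0,0.005]}
    - {"gripper": 0,"linear": [-0.001,0.001,-0.115],"delta_rot": [0,0,0.005]}
    - {"gripper": 0,"linear": [-0.001,0.001,-0.139],"delta_rot": [0,0,0.005]}
    - {"gripper": 0.5,"linear": [-0.001,0.001,-0.139],"delta_rot": [0,0,0.005]}
    - {"gripper": 1,"linear": [-0.001,0.001,-0.139],"delta_rot": [0,0,0.005]}
    - {"gripper": 1,"linear": [-0.001,0.001,-0.139],"delta_rot": [0,0,0.005]}
    - {"gripper": 1,"linear": [-0.001,0.001,-0.139],"delta_rot": [0,0,0.005]}
  newtons: 100

```text
clock: 2.75
position: [0.4545, -0.1263, 0.0937]
ee_rot: [0.002, 0.98, 0.198, 0.001]
contact_force: [-0.3, -3.8, -1.6]
width: 0.0146
gripper_force: 96.6
```

```bash
python3 -c "
from h import *
st()"
```

```text
t 2.75 pos [ 0.4545 -0.1263  0.0937] yaw_y -67.2 z [ 0.003 -0.003 -1.   ] F [-0.3 -3.8 -1.6] w 0.0146 gf 96.6 q [-0.42  0.25  1.93 -0.    0.96  0.76]
```

Emit:
send_rows:
  increments:
    - {"gripper": 1,"linear": [0,0,0.02],"delta_rot": [0,0,0]}
    - {"gripper": 1,"linear": [0,0,0.045],"delta_rot": [0,0,0]}
    - {"gripper": 1,"linear": [0,0,0.075],"delta_rot": [0,0,0]}
    - {"gripper": 1,"linear": [0,0,0.1],"delta_rot": [0,0,0]}
    - {"gripper": 1,"linear": [0,0,0.1],"delta_rot": [0,0,0]}
    - {"gripper": 1,"linear": [0,0,0.1],"delta_rot": [0,0,0]}

```text
clock: 3.35
position: [0.4539, -0.125, 0.1933]
ee_rot: [0.0, 0.98, 0.198, 0.001]
contact_force: [-0.1, -0.3, -0.6]
width: 0.0146
gripper_force: 97.7
```

Emit:
send_rows:
  increments:
    - {"gripper": 1,"linear": [0.004,-0.035,0],"delta_rot": [0,0,0]}
    - {"gripper": 1,"linear": [0.008,-0.07,0],"delta_rot": [0,0,0]}
    - {"gripper": 1,"linear": [0.013,-0.105,0],"delta_rot": [0,0,0]}
    - {"gripper": 1,"linear": [0.017,-0.14,0],"delta_rot": [0,0,0]}
    - {"gripper": 1,"linear": [0.017,-0.14,0],"delta_rot": [0,0,0]}
    - {"gripper": 1,"linear": [0.017,-0.14,0],"delta_rot": [0,0,0]}

```text
clock: 3.95
position: [0.4697, -0.265, 0.1907]
ee_rot: [-0.002, 0.98, 0.197, -0.001]
contact_force: [-1.0, 1.1, -1.0]
width: 0.0142
gripper_force: 97.7
```

```bash
python3 -c "
from h import *
st()
s=cam('side');p=get_state()['position']
print((proj(s,[p[0],p[1],p[2]-.084])-[230,170])*4, (proj(s,[p[0],p[1],.042])-[230,170])*4)
cv2.imwrite('pics/pot.png',np.clip(cv2.resize(s[0][170:320+50,230:430+66],(798,600),interpolation=cv2.INTER_CUBIC)*1.4,0,255).astype(np.uint8))"
```

```text
t 3.95 pos [ 0.4697 -0.265   0.1907] yaw_y -67.3 z [-0.003  0.003 -1.   ] F [-1.   1.1 -1. ] w 0.0142 gf 97.7 q [-0.64  0.25  1.64  0.    1.25  0.53]
[422.44766561 438.93113663] [411.155074   521.03669181]
```

View pics/pot.png

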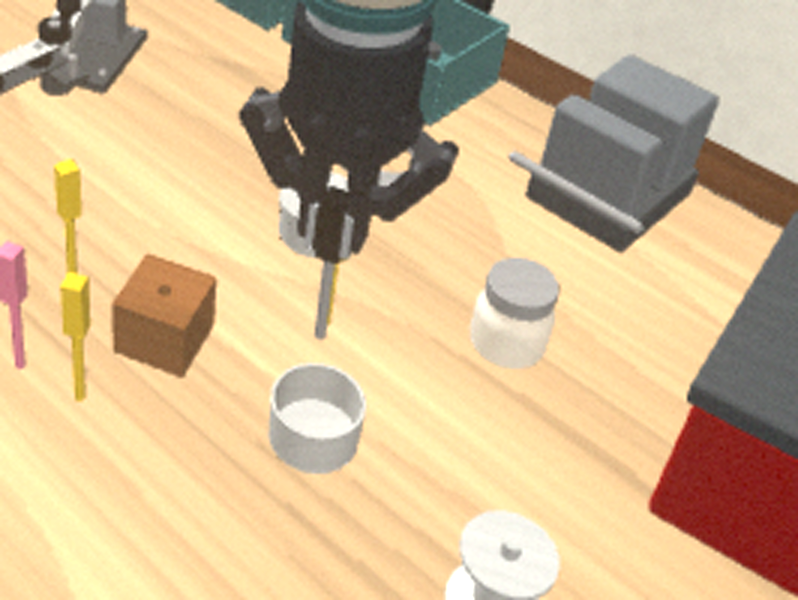

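The tip is at (320,337), close to the predicted (317,329), and it hangs over the pot mouth at (317,394). The rod is upright in the grip, so I'll dip now.

Emit:
send_rows:
  increments:
    - {"gripper": 1,"linear": [0.002,-0.002,-0.03],"delta_rot": [0,0,0]}
    - {"gripper": 1,"linear": [0.002,-0.002,-0.06],"delta_rot": [0,0,0]}
    - {"gripper": 1,"linear": [0.002,-0.002,-0.084],"delta_rot": [0,0,0]}
    - {"gripper": 1,"linear": [0.002,-0.002,-0.084],"delta_rot": [0,0,0]}
    - {"gripper": 1,"linear": [0.002,-0.002,-0.084],"delta_rot": [0,0,0]}
    - {"gripper": 1,"linear": [0.002,-0.002,-0.084],"delta_rot": [0,0,0]}
    - {"gripper": 1,"linear": [0.002,-0.002,-0.084],"delta_rot": [0,0,0]}

```text
clock: 4.7
position: [0.4735, -0.2677, 0.1099]
ee_rot: [0.001, 0.98, 0.198, 0.001]
contact_force: [0.6, 0.4, -0.2]
width: 0.0149
gripper_force: 97.8
```

```bash
python3 -c "
from h import *
st()
s=cam('side')
cv2.imwrite('pics/dip.png',np.clip(cv2.resize(s[0][250:350,280:413],(798,600),interpolation=cv2.INTER_CUBIC)*1.4,0,255).astype(np.uint8))"
```

```text
t 4.7 pos [ 0.4735 -0.2677  0.1099] yaw_y -67.2 z [ 0.002 -0.002 -1.   ] F [ 0.6  0.4 -0.2] w 0.0149 gf 97.8 q [-0.64  0.32  1.76  0.    1.06  0.53]
```

View pics/dip.png

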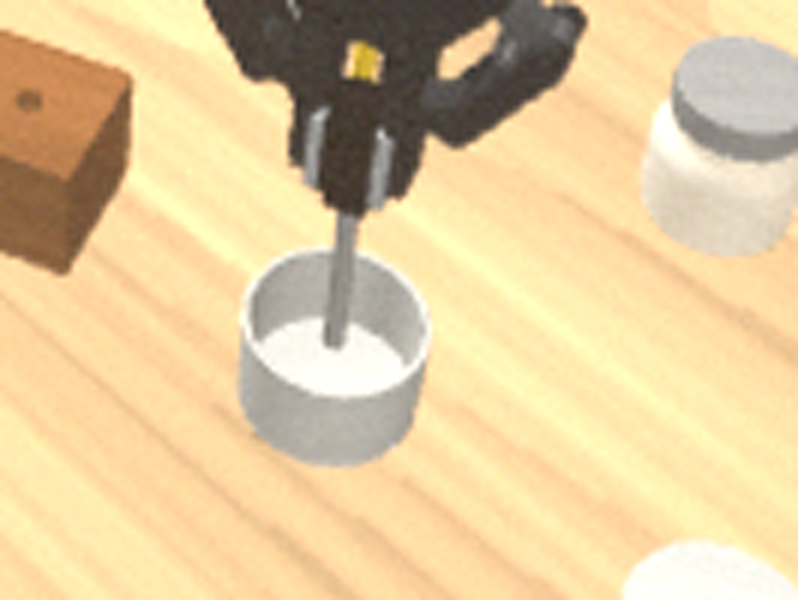

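The tip is inside the pot, clear of the walls, at z of about 0.026. I'll raise it and carry it over the look-alikes to behind the arm, on its +y side.

Emit:
send_rows:
  increments:
    - {"gripper": 1,"linear": [0,0,0.03],"delta_rot": [0,0,0]}
    - {"gripper": 1,"linear": [0,0,0.065],"delta_rot": [0,0,0]}
    - {"gripper": 1,"linear": [0,0,0.105],"delta_rot": [0,0,0]}
    - {"gripper": 1,"linear": [0,0,0.145],"delta_rot": [0,0,0]}
    - {"gripper": 1,"linear": [0.003,0.025,0.145],"delta_rot": [0,0,0.05]}
    - {"gripper": 1,"linear": [0.006,0.06,0.145],"delta_rot": [0,0,0.12]}
    - {"gripper": 1,"linear": [0.01,0.095,0.145],"delta_rot": [0,0,0.19]}
    - {"gripper": 1,"linear": [0.014,0.13,0.145],"delta_rot": [0,0,0.26]}

```text
clock: 5.55
position: [0.4866, -0.1363, 0.2544]
ee_rot: [0.001, 0.946, 0.324, 0.001]
contact_force: [0.1, -0.3, -0.8]
width: 0.0147
gripper_force: 97.7
```

Emit:
send_rows:
  increments:
    - {"gripper": 1,"linear": [0.005,0.045,0],"delta_rot": [0,0,0.04]}
    - {"gripper": 1,"linear": [0.01,0.09,0],"delta_rot": [0,0,0.08]}
    - {"gripper": 1,"linear": [0.015,0.135,0],"delta_rot": [0,0,0.12]}
    - {"gripper": 1,"linear": [0.02,0.18,0],"delta_rot": [0,0,0.16]}
    - {"gripper": 1,"linear": [0.026,0.225,0],"delta_rot": [0,0,0.2]}
    - {"gripper": 1,"linear": [0.032,0.27,0],"delta_rot": [0,0,0.24]}
    - {"gripper": 1,"linear": [0.038,0.315,0],"delta_rot": [0,0,0.26]}
    - {"gripper": 1,"linear": [0.044,0.36,0],"delta_rot": [0,0,0.26]}

```text
clock: 6.35
position: [0.5307, 0.2246, 0.2544]
ee_rot: [0.0, 0.896, 0.443, 0.001]
contact_force: [0.1, -1.1, -1.1]
width: 0.0146
gripper_force: 97.7
```

```bash
python3 -c "
from h import *
st()"
```

```text
t 6.35 pos [0.5307 0.2246 0.2544] yaw_y -37.4 z [ 0.002  0.    -1.   ] F [ 0.1 -1.1 -1.1] w 0.0146 gf 97.7 q [ 0.28  0.26  1.46 -0.    1.41  0.93]
```

Emit:
send_rows:
  increments:
    - {"gripper": 1,"linear": [0,0.002,-0.03],"delta_rot": [0,0,0]}
    - {"gripper": 1,"linear": [0,0.002,-0.065],"delta_rot": [0,0,0]}
    - {"gripper": 1,"linear": [0,0.002,-0.1],"delta_rot": [0,0,0]}
    - {"gripper": 1,"linear": [0,0.002,-0.125],"delta_rot": [0,0,0]}
    - {"gripper": 1,"linear": [0,0.002,-0.135],"delta_rot": [0,0,0]}
    - {"gripper": 1,"linear": [0,0.002,-0.135],"delta_rot": [0,0,0]}

```text
clock: 6.95
position: [0.53, 0.2244, 0.1177]
ee_rot: [-0.0, 0.897, 0.443, -0.001]
contact_force: [0.3, -0.5, -1.5]
width: 0.0147
gripper_force: 97.7
```

```bash
python3 -c "
from h import *
st()
s=cam('side')
cv2.imwrite('pics/pre.png',np.clip(cv2.resize(s[0][120:220,190:323],(798,600),interpolation=cv2.INTER_CUBIC)*1.4,0,255).astype(np.uint8))
p=get_state()['position']
print((proj(s,[p[0],p[1],p[2]-.084])-[190,120])*6)"
```

```text
t 6.95 pos [0.53   0.2244 0.1177] yaw_y -37.4 z [-0.002 -0.001 -1.   ] F [ 0.3 -0.5 -1.5] w 0.0147 gf 97.7 q [ 0.28  0.36  1.68 -0.    1.11  0.93]
[200.15234571 428.54724583]
```

View pics/pre.png

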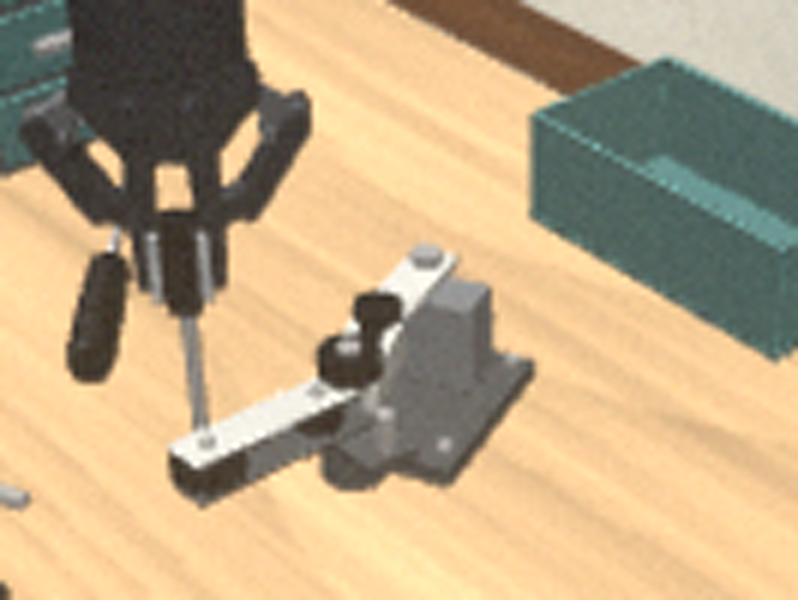

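The rod stands behind the arm on its trailing side, with its shaft running down behind the arm near (205,430). I'll push along the arc.

Emit:
send_rows:
  increments:
    - {"gripper": 1,"linear": [0.003,-0.015,0],"delta_rot": [0,0,0]}
    - {"gripper": 1,"linear": [0.003,-0.028,0],"delta_rot": [0,0,0]}
    - {"gripper": 1,"linear": [0.002,-0.036,0],"delta_rot": [0,0,0]}
    - {"gripper": 1,"linear": [0.001,-0.044,0],"delta_rot": [0,0,0]}
    - {"gripper": 1,"linear": [0.001,-0.05,0],"delta_rot": [0,0,0]}
    - {"gripper": 1,"linear": [0.002,-0.058,0],"delta_rot": [0,0,0]}
    - {"gripper": 1,"linear": [0.004,-0.066,0],"delta_rot": [0,0,0]}
    - {"gripper": 1,"linear": [0.004,-0.066,0],"delta_rot": [0,0,0]}

```text
clock: 7.8
position: [0.534, 0.1578, 0.1181]
ee_rot: [-0.0, 0.897, 0.443, -0.001]
contact_force: [-1.6, 4.8, 1.9]
width: 0.0148
gripper_force: 97.8
```

Emit:
send_rows:
  increments:
    - {"gripper": 1,"linear": [0.003,-0.005,0],"delta_rot": [0,0,0]}
    - {"gripper": 1,"linear": [0.006,-0.01,0],"delta_rot": [0,0,0]}
    - {"gripper": 1,"linear": [0.009,-0.016,0],"delta_rot": [0,0,0]}
    - {"gripper": 1,"linear": [0.009,-0.016,0],"delta_rot": [0,0,0]}
    - {"gripper": 1,"linear": [0.009,-0.016,0],"delta_rot": [0,0,0]}

```text
clock: 8.3
position: [0.5413, 0.1438, 0.1175]
ee_rot: [-0.002, 0.897, 0.443, -0.002]
contact_force: [-3.0, 7.4, -0.0]
width: 0.0146
gripper_force: 98.2
```

```bash
python3 -c "
from h import *
st()
s=cam('side')[0][120:220,190:290];t=cam('top')[0][150:250,160:260]
cv2.imwrite('pics/push.png',np.clip(cv2.resize(np.hstack([s,t]),(800,400),interpolation=cv2.INTER_CUBIC)*1.4,0,255).astype(np.uint8))"
```

```text
t 8.3 pos [0.5413 0.1438 0.1175] yaw_y -37.5 z [-0.005  0.002 -1.   ] F [-3.   7.4 -0. ] w 0.0146 gf 98.2 q [0.13 0.34 1.71 0.   1.1  0.79]
```

View pics/push.png

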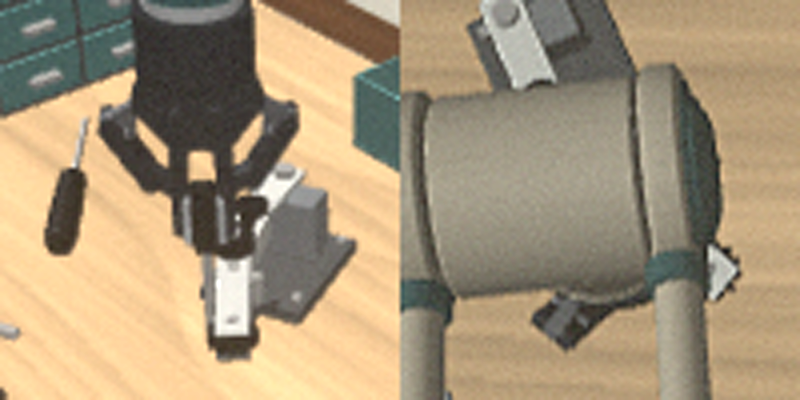

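The arm has swung most of the way; its end shows at (725,272) in the top panel. I'll press further along the push direction and watch the force.

Emit:
send_rows:
  increments:
    - {"gripper": 1,"linear": [0.002,-0.002,0],"delta_rot": [0,0,0]}
    - {"gripper": 1,"linear": [0.004,-0.003,0],"delta_rot": [0,0,0]}
    - {"gripper": 1,"linear": [0.004,-0.003,0],"delta_rot": [0,0,0]}
    - {"gripper": 1,"linear": [0.004,-0.003,0],"delta_rot": [0,0,0]}

```text
clock: 8.8
position: [0.5422, 0.1431, 0.1174]
ee_rot: [-0.005, 0.897, 0.442, -0.004]
contact_force: [-6.7, 12.0, 4.3]
width: 0.0149
gripper_force: 99.0
```

Emit:
send_rows:
  increments:
    - {"gripper": 1,"linear": [0.002,-0.002,0],"delta_rot": [0,0,0]}
    - {"gripper": 1,"linear": [0.004,-0.003,0],"delta_rot": [0,0,0]}
    - {"gripper": 1,"linear": [0.004,-0.003,0],"delta_rot": [0,0,0]}
    - {"gripper": 1,"linear": [0.004,-0.003,0],"delta_rot": [0,0,0]}

```text
clock: 9.2
position: [0.543, 0.1424, 0.1174]
ee_rot: [-0.009, 0.897, 0.442, -0.006]
contact_force: [-13.0, 16.3, 8.6]
width: 0.0148
gripper_force: 99.7
```

```bash
python3 -c "
from h import *
st()
c=cam('top')
B=lambda p:(proj(c,p)-[160,150]+.35)*4+[400,0]
P=np.array([.589,.178])
for th in(.6,.75,.84,.9):
    h=3.159+th;u=np.array([np.cos(h),np.sin(h)]);n=np.array([-u[1],u[0]]);print(th,[B([*(P+.098*u+k*n),.069]).round() for k in(-.012,.012)],B([*(P+.084*u),.069]).round())
t=c[0][150:250,160:260];t=cv2.resize(c[0][200:235,225:265],(800,700),interpolation=cv2.INTER_CUBIC)[:600]
cv2.imwrite('pics/push2.png',np.clip(t*1.4,0,255).astype(np.uint8))"
```

```text
t 9.2 pos [0.543  0.1424 0.1174] yaw_y -37.6 z [-0.018  0.011 -1.   ] F [-13.   16.3   8.6] w 0.0148 gf 99.7 q [0.12 0.35 1.7  0.01 1.11 0.77]
0.6 [array([673., 326.]), array([708., 303.])] [677. 295.]
0.75 [array([695., 313.]), array([725., 285.])] [694. 281.]
0.84 [array([707., 303.]), array([735., 273.])] [703. 272.]
0.9 [array([715., 296.]), array([740., 264.])] [709. 266.]
```

View pics/push2.png

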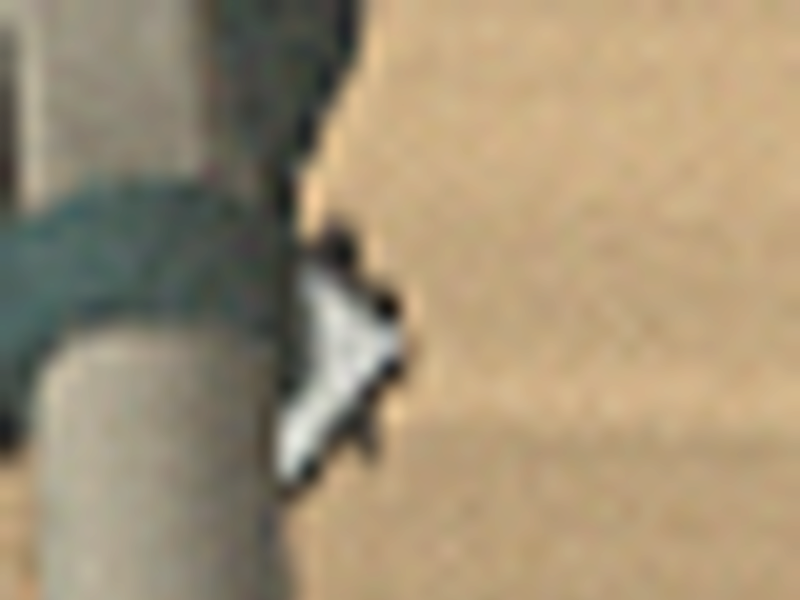

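The white corner at (403,345) maps to the 0.9 rad prediction within a pixel or so. The force climbs steeply with almost no further motion, so the arm is against its stop. I'll hold briefly to check it stays steady.

Emit:
send_rows:
  increments:
    - {"gripper": 1,"linear": [-0.001,0.001,0],"delta_rot": [0,0,0]}
    - {"gripper": 1,"linear": [-0.001,0.001,0],"delta_rot": [0,0,0]}
    - {"gripper": 1,"linear": [-0.001,0.001,0],"delta_rot": [0,0,0]}
    - {"gripper": 1,"linear": [-0.001,0.001,0],"delta_rot": [0,0,0]}
    - {"gripper": 1,"linear": [-0.001,0.001,0],"delta_rot": [0,0,0]}
    - {"gripper": 1,"linear": [-0.001,0.001,0],"delta_rot": [0,0,0]}
    - {"gripper": 1,"linear": [-0.001,0.001,0],"delta_rot": [0,0,0]}
    - {"gripper": 1,"linear": [-0.001,0.001,0],"delta_rot": [0,0,0]}

```text
clock: 10.05
position: [0.5428, 0.1427, 0.1174]
ee_rot: [-0.008, 0.897, 0.442, -0.005]
contact_force: [-10.9, 14.5, 8.2]
width: 0.0147
gripper_force: 99.6
```

```bash
python3 -c "
from h import *
st()
s=cam('side')[0][140:215,195:295]
cv2.imwrite('pics/hold.png',np.clip(cv2.resize(s,(800,600),interpolation=cv2.INTER_CUBIC)*1.4,0,255).astype(np.uint8))"
```

```text
t 10.05 pos [0.5428 0.1427 0.1174] yaw_y -37.5 z [-0.016  0.009 -1.   ] F [-10.9  14.5   8.2] w 0.0147 gf 99.6 q [0.13 0.35 1.7  0.01 1.11 0.78]
```

View pics/hold.png

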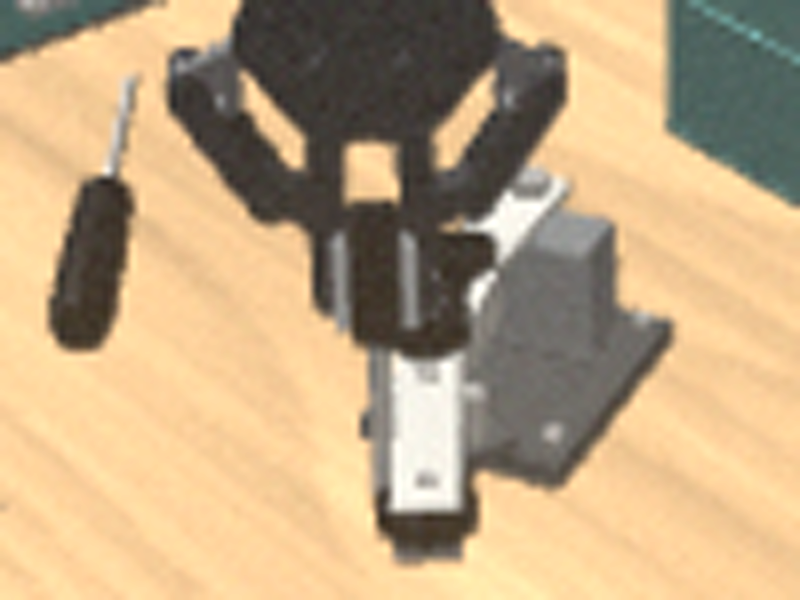

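The shaft at (378,390) presses on the arm's trailing side. The arm is at its stop, the grip holds at 99 N, the push is a steady 18 N or so, and the fingers are above the cage. I'll hand it in.

```bash
python3 -c "
from h import *
print(sign_off()); st()"
```

```text
the job is handed in; nothing more can be done
None
the job is handed in; nothing more can be done
```

I've handed the job in at about 10 s of the 48 s: the rod was taken from its block, its tip was dipped about 16 mm below the pot rim, and the rod is still gripped, holding the cage arm against its stop with about 18 N; no verdict came back.

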